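# Hang a parts bin on the lipped picking rail

### The job

Pick up the yellow hook-on bin by its black bar, lift its steel hook over the rail's anti-jump lip at the place of the yellow tag, and lower it gently until it is fully seated on the lip with the tongue behind it, then let go. Keep the bin upright, never press it against the rail with more than about 25 N, and leave the other things on the bench where they are.

Things in the scene. Friction and masses are not known exactly. Their poses are not given: they have to be found in the camera images.
- bin: Yellow open parts bin with steel fittings, 0.35 to 0.55 kg, 120 (x) x 110 (y) mm; origin at the centre of its underside, z up, x towards its back wall (80 mm high, 110 mm wide, outer face at x = +60 mm). The back wall carries a steel hook 80 mm wide: a bridge running back to x = 75 mm, with a tongue hanging from its end
- handle (a point): Centre of the bin's black carrying bar, at bin (0, 0, 86) mm, axes as the bin's: 14 mm thick (x), 18 mm high, 110 mm long (y). Take it from above with the fingers closing along the bin's x; the space beneath is free down to 50 mm below this point
- hook (a point): Middle of the underside of the hook's bridge (6 mm thick), the surface that sits on the lip: bin (64.5, 0, 80) mm, axes as the bin's. The gap between back wall and tongue, which takes the lip, is 9 mm (bin x = 60 to 69 mm). Before letting go of the seated bin, draw it back towards the robot till the tongue touches the lip, else the keeper throws it there
- tongue_tip (a point): Middle of the lower edge of the hook's tongue: bin (72, 0, 58) mm, axes as the bin's. The tongue is 6 mm thick (bin x = 69 to 75 mm) and reaches 22 mm below the bridge's underside
- stand: Fixed dark steel bench stand 500 mm wide, origin on the bench, z up, y along the rail, x away from the robot. It carries an aluminium rail, 460 mm long, and a blue sprung keeper plate behind it. The seated bin hangs in front (-x), its underside 90 mm above the bench, and when let go leans forward about 0.07 rad, its back on a yielding rubber strip below the lip (z = 85 to 115 mm)
- lip (a point): Nominal place of the top front edge of the rail's anti-jump lip: stand (0, 0, 170) mm, axes as the stand's. The lip is 5 mm thick, z = 135 to 170 mm. The rail is clamped in slots and really stands up to 20 mm nearer or farther in x than this point: not in the readings, to be felt or seen. It stays parallel to the stand's y; its height is exact, but it gives 1 mm per 4 N downwards, 4 mm at most
- slot (a point): Nominal place of the slot behind the lip (true one shifts with the rail): stand (7.5, 0, 170) mm. The keeper plate (z = 135 to 197 mm, 5 mm thick) leaves only 5 mm, less than the tongue; it yields backwards up to 15 mm, from 2.4 N, rising 0.4 N/mm. With the tongue tip above the lip, push back until the back wall meets the lip's front (4.4 N, then rigid): the tongue is then 4 mm clear behind it
- tag_yellow: Yellow tag, 30 x 70 x 25 mm, fixed on the stand's rear beam 70 mm behind the stand's origin line (origin under its centre, at 150 mm height), axes as the stand's. It marks by its y along the rail where the middle of the yellow bin belongs. The tags stand 140 mm apart in any order
- tag_green: Green tag, same size, marks the place of another bin
- tag_red: Red tag, same size, marks the place of another bin
- red_bin: Small red open bin with brass fittings, 100 x 80 x 50 mm, standing on the bench; leave alone. Origin at the centre of its underside
- coupling: Steel coupling, 34 mm across and 55 mm high, standing on the bench; leave alone. Origin at the centre of its underside
- spanner: Spanner 180 mm long lying on the bench along its own x; leave alone. Origin under its middle
Mind the look-alikes: they are no part of the job. Of the things shaped like the bin, the yellow one is meant.

How it is judged (in metres and radians):
On the way:
1. the hook's tongue is brought over the rail with its tip above the lip's top (z of tongue_tip in the frame of stand above 0.168 m and x of tongue_tip in the frame of stand above -0.014 m), for 0.1 s.
At the end, for the whole second after the job is handed in: The bin hangs still on the rail, let go: the underside of its hook within 6 mm below or 4 mm above the height of the lip's top (tongue down behind the lip), its middle within 25 mm of the yellow tag's along the rail, tilted less than 0.15 rad and square to the rail within 0.15 rad (z of hook in the frame of stand between 0.164 and 0.174 m and x of hook in the frame of stand between -0.024 and 0.03 m and y of hook in the frame of tag_yellow between -0.025 and 0.025 m and angle between bin's own z axis and vertical below 0.15 rad and angle between the x axis of bin and the x axis of stand, either way round below 0.15 rad and contact force between bin and stand above 1 N and linear speed of bin below 0.02 m/s); the robot touches nothing.
It fails at once if the bin is pressed or dropped on the stand's rail with more than 25 N (contact force between bin and stand above 25 N).
It fails at once if the bin is tipped by more than 0.5 rad (angle between bin's own z axis and vertical above 0.5 rad).
It fails at once if a bystander is moved by more than 15 mm (distance of any of red_bin, coupling, spanner from where it was at the start of the episode above 0.015 m).
It also fails if it takes over 51 s, if anything falls off the work surface, if the arm or the gripper's body presses on something with over 40 N, if the wrist force passes 120 N, or if a joint passes its speed limit or range.

### The arm

A 6-joint arm with a two-finger parallel gripper is mounted at the origin on the work surface. World frame = base frame: x ahead of the robot, y to its left, z up, the work surface at z = 0. Lengths are in mm, angles in rad, forces in N, time in s.
With the tool pointing down it reaches from about 350 to 875 mm from the base axis. Payload 4.2 kg.
Tool frame: the origin (TCP) lies between the finger pads; the fingertips stand 25 mm ahead of it and the grasp point (between the pads) lies 6 mm ahead of it; z points along the fingers, y is the line along which they close (so a half turn about z gives the same grasp; the last joint's range is limited). The gripper opens to 85 mm and grips with 20 to 120 N. Pads are 22 mm wide; open, the fingers measure 114 mm over their backs; the gripper's body (76 mm by 85 mm) begins 54 mm behind the grasp point. The pads swing forward as they close: fully open they stand 13 mm farther back than shut.
Start: joints at [1.538, 0.385, 0.008, 0, -1.194, -0.259], TCP at [179.766, 598.568, 256.312] pointing down, gripper open.
Joint ranges: [-3.14, 3.14], [-1.21, 2.06], [-1.07, 1.41], [-3.16, 2.05], [-2.99, -0.16], [-3.1, 3.1]. Speed limits (rad/s): [2.79, 2.79, 3.14, 3.14, 3.14, 3.14].

### API

Orientations are given as a unit quaternion [x, y, z, w].
In Python, from bench import arm gives the robot as it stands.
- The arm moves only by the shell command python3 -m pendant 'ROWS'. ROWS is JSON, a list of rows, each a list of 7 numbers: the shift along the tool's x, y, z in m, then the turn, a rotation vector about the tool's x, y, z in degrees, then the finger opening in m, from 0 to 0.0854. In form: [[x, y, z, wx, wy, wz, fingers], ...]. A call has 1 to 12 rows; each row shifts and turns the commanded pose from where the row before left it, along the tool's axes as they then stand; what a row does not reach is not made up. A row lasts 1/10 s, in which the tool goes at most 50 mm and 8.59 degrees, less where a joint would pass 70% of its speed; a pose out of reach is approached as far as the arm can. A call is refused whole if a number of a shift passes 0.05 or a number of a turn 8.59, either way. A call with a gripper value outside its range is refused whole. The fingers move at their own pace and stop on an object; the grip force is fixed at half the most. Time passes only in rows, so rows that do not move let the fingers close. It gives the time, the measured TCP pose, the force, the opening and the grip force at its end, in the units of the state.
- arm.read_state(): the state, without advancing time (a new reading comes with each control period).
- arm.get_image(name): name is "scene" or "top" or "wrist"; returns a dict with "image" (480x640x3 uint8, red, green, blue), "fx", "fy", "cx", "cy" (pixels), "xyz" and "rotation" of the camera in the world. Camera axes: x right, y down, z forward; pixel columns grow to the right and rows downward; lengths in mm; the calibration is good to about 2 mm. The wrist camera is an equidistant fisheye: a pixel r from the principal point sees the ray r / f radians off the axis. A picture is of the moment at which its call begins. There is no depth.
- arm.job_done(): hands the job in; it is judged then, once.
The state is a dict: "clock": time; "joints": joint angles; "joint_vel": joint speeds; "joint_efforts": joint torques, N m; "position": TCP position; "ee_rot": TCP orientation; "contact_force": force on the tool from outside, world axes, zero at the start; "wrist_torque": the same for the moment, N m; "gripper_width": finger opening in mm; "grasp_force": force on a finger pad.
Only numpy, scipy, OpenCV 4.12 (cv2) and the standard library are available. Lean on these libraries where they do the work, as an engineer would, in place of code of your own. Each camera call takes 0.05 s, during which the arm holds its last target. There are 200 camera calls.

## Working session

There is one attempt and no reset: what is moved stays moved. The work goes in short steps, Python scripts to look and compute and a shell command to move; the robot and the scene stay as the last step left them, time stands still between calls to the robot, and variables do not carry over. Pictures are saved under pics/ and viewed, at most 10 in all, crops included, and the job is handed in when it is done.

```bash
mkdir -p pics; cat > h.py <<'E'
import numpy as np, cv2, json
from bench import arm
def grab(n):
    d=arm.get_image(n); return d
def save(d,fn): cv2.imwrite('pics/'+fn,cv2.cvtColor(d['image'],cv2.COLOR_RGB2BGR))
def rot(d):
    R=np.array(d['rotation'],float)
    if R.shape==(3,3): return R
    from scipy.spatial.transform import Rotation as Ro
    return Ro.from_quat(R).as_matrix()
def ray(d,u,v):
    return rot(d)@np.array([(u-d['cx'])/d['fx'],(v-d['cy'])/d['fy'],1.])
def onz(d,u,v,z):
    r=ray(d,u,v);o=np.array(d['xyz'],float);return o+r*(z-o[2])/r[2]
def proj(d,p):
    q=rot(d).T@(np.array(p,float)-np.array(d['xyz'])); return q[0]/q[2]*d['fx']+d['cx'],q[1]/q[2]*d['fy']+d['cy']
E
python3 - <<'E'
from h import *
for n in('scene','top'):
    d=grab(n);save(d,n+'0.png');print(n,{k:d[k] for k in d if k!='image'})
    np.save(n+'0.npy',d['image'])
s=arm.read_state();print(s)
E
```

```text
scene {'fx': 606.7751185900898, 'fy': 606.7751185900898, 'cx': 321.23727636745724, 'cy': 238.5447706833094, 'xyz': array([1117.26470968, -673.09747231,  834.72683172]), 'rotation': array([ 0.84100409,  0.31211126, -0.15215128, -0.41490803])}
top {'fx': 456.83416399704015, 'fy': 456.83416399704015, 'cx': 315.6865039164985, 'cy': 237.68027125680376, 'xyz': array([353.7271655 ,  60.76144939, 946.18299249]), 'rotation': array([-0.63081586,  0.7694472 , -0.07565061,  0.06556936])}
{'clock': 0.1, 'joints': array([ 1.53760500e+00,  3.85497211e-01,  6.77761783e-03, -4.30563631e-04,
       -1.19398871e+00, -2.58603930e-01]), 'joint_vel': array([ 0.00122908, -0.00203332,  0.00214635,  0.00113046,  0.00046409,
        0.00019065]), 'joint_efforts': array([-3.84152036e-04, -3.93318629e+01,  1.88930243e+01,  4.19799685e+00,
       -2.57441206e-03,  4.17879150e-06]), 'position': array([179.63935433, 598.14563966, 255.32689986]), 'ee_rot': array([ 9.89363788e-01, -1.45459073e-01, -9.13154086e-05,  9.72425931e-04]), 'contact_force': array([-0.04347755,  0.2866313 , -0.20100984]), 'wrist_torque': array([-0.00725247,  0.02496468, -0.01230385]), 'grasp_force': 0.0, 'gripper_width': 85.4029995450137}
```

View pics/scene0.png

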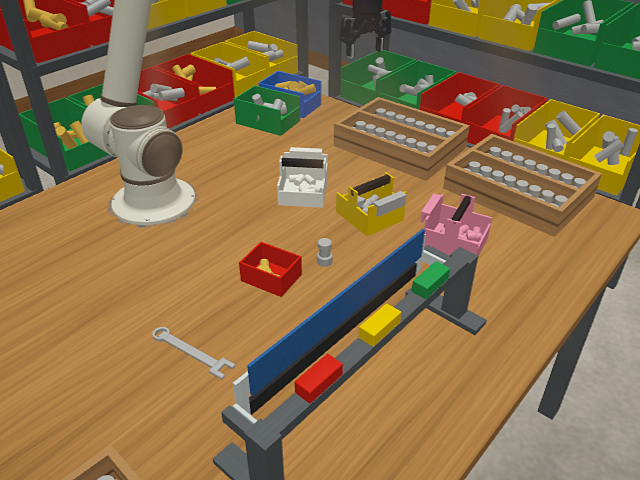

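View pics/top0.png

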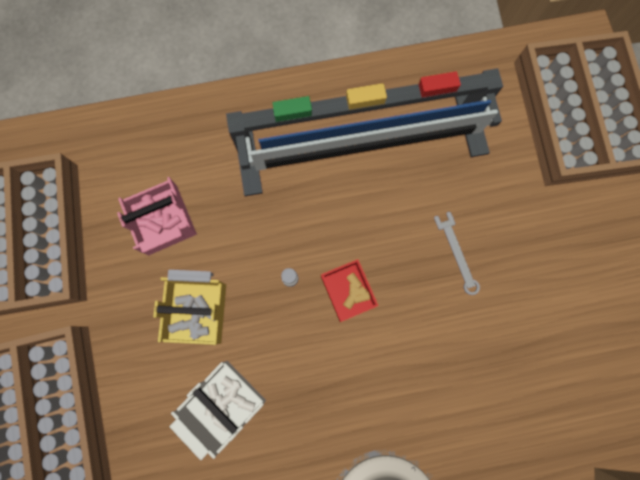

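The scene view shows the yellow bin at about (370,205). The yellow tag, at (380,325), is the middle of the three. In the top view the bin's bar is at (184,310), its hook plate at (189,275), the lip runs from (250,158) to (495,115), and the tag is at (366,95).

```bash
python3 - <<'E'
from h import *
d=grab('top');im=d['image'];hsv=cv2.cvtColor(im,cv2.COLOR_RGB2HSV)
def blobs(m,x0,y0,x1,y1,k=3):
    mm=np.zeros_like(m);mm[y0:y1,x0:x1]=m[y0:y1,x0:x1]
    c,_=cv2.findContours(mm,cv2.RETR_EXTERNAL,cv2.CHAIN_APPROX_NONE)
    return sorted(c,key=cv2.contourArea)[-k:]
m=lambda lo,hi:cv2.inRange(hsv,lo,hi)
T={}
for n,lo,hi in(('green',(50,90,60),(80,255,255)),('yellow',(18,110,120),(32,255,255)),('red',(170,130,80),(180,255,255))):
    c=blobs(m(lo,hi),230,60,510,125,1)[0];r=cv2.minAreaRect(c);T[n]=onz(d,*r[0],175);print(n,r,T[n].round(1))
for n in T: print(n,(T[n]-T['yellow']).round(1))
c=blobs(m((0,0,0),(180,255,70)),150,295,220,325,1)[0];r=cv2.minAreaRect(c)
print('bar',r,onz(d,*r[0],95).round(1)); b=cv2.boxPoints(r);print(np.array([onz(d,*p,95)[:2] for p in b]).round(1))
c=blobs(m((0,0,100),(180,60,220)),160,262,220,284,1)[0];r=cv2.minAreaRect(c)
print('hook',r);print(np.array([onz(d,*p,86)[:2] for p in cv2.boxPoints(r)]).round(1))
# bench things
a=cv2.resize(im[60:200,220:510],None,fx=2.7,fy=2.7,interpolation=cv2.INTER_CUBIC);cv2.imwrite('pics/rail.png',a[...,::-1])
E
```

```text
green ((292.189208984375, 108.6351318359375), (19.72787857055664, 37.97616958618164), 80.53767395019531) [752.8  29.3 175. ]
yellow ((365.8009033203125, 93.73025512695312), (17.562471389770508, 39.79399108886719), 80.13418579101562) [ 755.1 -109.   175. ]Traceback (most recent call last):
  File "<stdin>", line 10, in <module>
IndexError: list index out of range
```

```bash
python3 - <<'E'
from h import *
d=grab('top');im=d['image'];hsv=cv2.cvtColor(im,cv2.COLOR_RGB2HSV)
def blobs(m,x0,y0,x1,y1,k=1):
    mm=np.zeros_like(m);mm[y0:y1,x0:x1]=m[y0:y1,x0:x1]
    c,_=cv2.findContours(mm,cv2.RETR_EXTERNAL,cv2.CHAIN_APPROX_NONE)
    return sorted(c,key=cv2.contourArea)[-k:]
m=lambda lo,hi:cv2.inRange(hsv,lo,hi)
print('tagcol',hsv[84:94:3,440])
c=blobs(m((0,150,80),(6,255,255))|m((170,130,80),(180,255,255)),400,60,480,110)[0];r=cv2.minAreaRect(c);print('red',r,onz(d,*r[0],175).round(1))
c=blobs(m((0,0,0),(180,255,70)),150,295,220,325)[0];r=cv2.minAreaRect(c)
print('bar',r,onz(d,*r[0],95).round(1)); b=cv2.boxPoints(r);print(np.array([onz(d,*p,95)[:2] for p in b]).round(1))
c=blobs(m((0,0,100),(180,60,220)),160,262,220,284)[0];r=cv2.minAreaRect(c)
print('hook',r);print(np.array([onz(d,*p,86)[:2] for p in cv2.boxPoints(r)]).round(1))
a=cv2.resize(im[60:200,220:510],None,fx=2.7,fy=2.7,interpolation=cv2.INTER_CUBIC)
e=cv2.resize(im[255:355,140:240],None,fx=2.2,fy=2.2,interpolation=cv2.INTER_CUBIC)
a=np.vstack([a,np.pad(e,((0,0),(0,a.shape[1]-e.shape[1]),(0,0)))])
cv2.imwrite('pics/rail.png',a[...,::-1])
for u in (280,330,366,400,450):
    print(u,[(v,int(im[v,u].sum())//3) for v in range(int(138-(u-366)*.17)-20,int(138-(u-366)*.17)+24)])
E
```

```text
tagcol [[  1 181 182]
 [  1 184 173]
 [  1 192 105]
 [  1 168  88]]
red ((439.0270690917969, 83.66216278076172), (19.72787857055664, 39.94894790649414), 80.53767395019531) [ 748.  -245.8  175. ]
bar ((183.5, 309.5), (7.0, 51.0), 90.0) [439.6 297.1  95. ]
[[455.2 342.5]
 [436.7 250. ]
 [424.1 251.9]
 [442.5 344.2]]
hook ((189.36805725097656, 275.403076171875), (43.18268585205078, 11.215692520141602), 2.6025619506835938)
[[501.1 321.6]
 [522.  317.8]
 [502.2 238. ]
 [481.4 242.1]]
280 [(132, 110), (133, 110), (134, 110), (135, 104), (136, 92), (137, 78), (138, 63), (139, 48), (140, 44), (141, 44), (142, 44), (143, 44), (144, 47), (145, 71), (146, 125), (147, 166), (148, 176), (149, 160), (150, 131), (151, 112), (152, 107), (153, 107), (154, 106), (155, 105), (156, 95), (157, 72), (158, 49), (159, 40), (160, 36), (161, 28), (162, 22), (163, 20), (164, 22), (165, 41), (166, 73), (167, 99), (168, 111), (169, 113), (170, 115), (171, 115), (172, 114), (173, 118), (174, 118), (175, 117)]
330 [(124, 110), (125, 111), (126, 109), (127, 100), (128, 87), (129, 72), (130, 56), (131, 46), (132, 44
[... 1239 characters left out ...]
36), (140, 32), (141, 23), (142, 19), (143, 21), (144, 29), (145, 61), (146, 94), (147, 111), (148, 115), (149, 116), (150, 114), (151, 111), (152, 109), (153, 110), (154, 111), (155, 113)]
450 [(103, 112), (104, 113), (105, 113), (106, 109), (107, 98), (108, 85), (109, 68), (110, 51), (111, 45), (112, 45), (113, 43), (114, 44), (115, 46), (116, 66), (117, 118), (118, 163), (119, 177), (120, 164), (121, 135), (122, 112), (123, 106), (124, 104), (125, 105), (126, 103), (127, 92), (128, 70), (129, 49), (130, 40), (131, 36), (132, 29), (133, 23), (134, 19), (135, 24), (136, 42), (137, 74), (138, 99), (139, 110), (140, 114), (141, 115), (142, 117), (143, 117), (144, 114), (145, 112), (146, 113)]
```

View pics/rail.png

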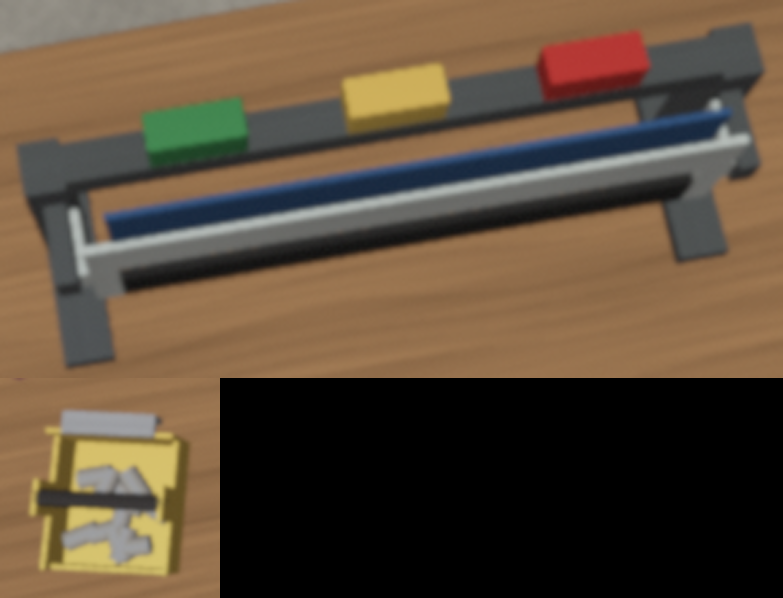

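```bash
python3 - <<'E'
from h import *
d=grab('top');im=d['image'];hsv=cv2.cvtColor(im,cv2.COLOR_RGB2HSV)
L=np.array([onz(d,u,v,170) for u,v in((280,149.65),(330,141.3),(366,135.1),(400,129.3),(450,120.9))])
print(L.round(1)); k=np.polyfit(L[:,1],L[:,0],1);print('lip fit x=',k)
th=np.arctan(-k[0]);print('stand yaw',th)   # y axis dir (-sin,cos)
ex=np.array([np.cos(th),np.sin(th)]);ey=np.array([-np.sin(th),np.cos(th)])
for n,c in(('green',(292.2,108.6)),('yel',(365.8,93.7)),('red',(439.,83.66))):
    p=onz(d,*c,170)[:2];print(n,p.round(1),'along',(p@ey).round(1),'across',(p@ex).round(1))
print('lip across',(L[:,:2]@ex).round(2))
def pca(m,x0,y0,x1,y1,z,n):
    v,u=np.nonzero(m[y0:y1,x0:x1]);P=np.array([onz(d,a+x0,b+y0,z)[:2] for a,b in zip(u,v)])
    w,V=np.linalg.eigh(np.cov(P.T));a=V[:,1]*np.sign(V[1,1]);print(n,len(P),P.mean(0).round(1),'yaw',np.arctan2(-a[0],a[1]).round(4),(np.ptp(P@a)).round(1));return P
mb=(im.max(2)<70).astype(np.uint8)
pca(mb,158,300,209,320,93,'bar')
for v in range(303,318):print(v,im[v,156:214:4].max(1))
mh=cv2.inRange(hsv,(0,0,100),(180,60,255));pca(mh,165,265,215,284,86,'hook')
# scene bar
s=grab('scene');I=s['image'];np.save('s.npy',I)
m=(I.max(2)<70).astype(np.uint8);n,l,st,c=cv2.connectedComponentsWithStats(m[150:230,330:410]);
for i in range(1,n):
    if st[i,4]>60:
        v,u=np.nonzero(l==i);q=np.array([onz(s,a+330,b+150,93)[:2] for a,b in zip(u,v)]);print('scene bar',st[i],q.mean(0).round(1))
E
```

```text
[[ 681.    65.5  170. ]
 [ 678.8  -26.2  170. ]
 [ 677.7  -92.7  170. ]
 [ 676.4 -155.7  170. ]
 [ 674.4 -248.9  170. ]]
lip fit x= [2.05339723e-02 6.79534533e+02]
stand yaw -0.02053108706014246
green [755.4  29.1] along 44.6 across 754.7
yel [ 757.7 -110.1] along -94.5 across 759.8
red [ 750.6 -247.7] along -232.3 across 755.5
lip across [679.46 679.23 679.42 679.49 679.35]
bar 280 [439.8 301.8] yaw -0.2421 93.6
303 [196 100 109  98 158 163 154 152 156 121 147 160 138 197 214]
304 [193  90  93  93 161 169 170 153 154 124 148 159 144 177 213]
305 [181  71  75  79 152 170 180 147 145 127 150 157 148 154 212]
306 [160  55  58  61 116 141 154 120 124 120 141 145 142 132 210]
307 [143  51  52  52  73  91 103  83  89  94 110 113 116 104 202]
308 [136  54  52  52  55  58  63  58  61  63  73  74  81  74 189]
309 [132  55  55  55  54  55  56  54  54  54  56  57  59  56 171]
310 [132  58  56  58  56  56  56  56  57  55  56  55  56  55 153]
311 [137  56  56  58  59  59  58  59  58  59  57  57  57  56 149]
312 [149  60  58  58  77  77  69  67  63  60  60  61  59  59 158]
313 [157  76  71  68 129 136 116 110  93  70  65  64  59  61 171]
314 [156  91  87  85 176 189 171 165 151 106  94  86  71  75 182]
315 [153  97  97  96 197 208 201 199 193 143 132 120 101 108 191]
316 [147 106  99  98 203 213 212 211 210 161 149 141 137 143 197]
317 [140 133 103  98 205 213 213 213 213 163 151 158 171 166 197]
hook 479 [501.9 280.8] yaw -0.2423 82.5
scene bar [ 24  25  36  20 303] [447.1 290.3]
```

```bash
python3 -m pendant '[[0.0334,0.0213,0,0,0,0,0.085],[0.0334,0.0213,0,0,0,0,0.085],[0.0334,0.0213,0,0,0,0,0.085],[0.0334,0.0213,0,0,0,0,0.085],[0.0334,0.0213,0,0,0,0,0.085],[0.0334,0.0213,0,0,0,0,0.085],[0.0334,0.0213,0,0,0,0,0.085],[0.0334,0.0213,0,0,0,0,0.085],[0.0334,0.0213,0,0,0,0,0.085],[0.0334,0.0213,0,0,0,0,0.085]]'; python3 -m pendant '[[0,0,0,0,0,7.92,0.085],[0,0,0,0,0,7.92,0.085],[0,0,0,0,0,7.92,0.085],[0,0,0,0,0,7.92,0.085],[0,0,0,0,0,7.92,0.085],[0,0,0,0,0,7.92,0.085],[0,0,0,0,0,7.92,0.085],[0,0,0,0,0,7.92,0.085],[0,0,0,0,0,7.92,0.085],[0,0,0,0,0,7.92,0.085],[0,0,0,0,0,7.92,0.085],[0,0,0,0,0,0,0.085]]'
cat >> h.py <<'E'
from scipy.spatial.transform import Rotation as Ro
def st():
    s=arm.read_state();R=Ro.from_quat(s['ee_rot']).as_matrix()
    print('t',round(s['clock'],2),'p',s['position'].round(1),'xang',np.arctan2(R[1,0],R[0,0]).round(4),'z',R[:,2].round(3),'F',s['contact_force'].round(1),'M',s['wrist_torque'].round(2),'w',round(s['gripper_width'],1),'g',round(s['grasp_force'],1));return s,R
def to(p,yaw=None):
    s,R=st();print('shift',(R.T@(np.array(p)-s['position'])).round(1))
E
python3 - <<'E'
from h import *
st();d=grab('wrist');save(d,'w1.png');print({k:d[k] for k in d if k!='image'})
E
```

```text
clock: 1.3
position: [439.2, 297.1, 256.5]
ee_rot: [0.989, -0.145, 0.0, -0.0]
contact_force: [1.1, 0.8, 0.0]
gripper_width: 85.0
grasp_force: 0.0
clock: 2.5
position: [438.3, 298.4, 256.3]
ee_rot: [-0.617, 0.787, 0.0, 0.0]
contact_force: [0.8, 0.4, 0.7]
gripper_width: 85.1
grasp_force: 0.0
t 2.5 p [438.3 298.4 256.3] xang -1.8121 z [-0.  0. -1.] F [0.8 0.4 0.7] M [-0.05  0.01  0.01] w 85.1 g 0.0
{'fx': 371.64829954431775, 'fy': 371.64829954431775, 'cx': 321.15278997707156, 'cy': 239.4543801992772, 'xyz': array([420.96760423, 230.32568849, 373.33092012]), 'rotation': array([0.11993153, 0.98292815, 0.13846318, 0.01722267])}
```

View pics/w1.png

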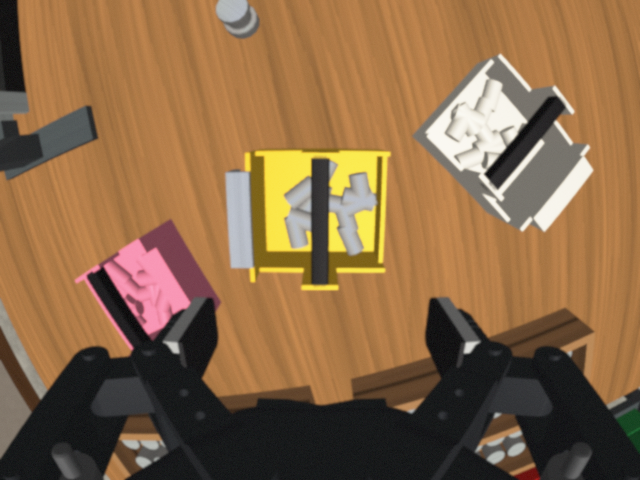

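The wrist view shows the bar running from about (320,158) to (319,284), midway between the open fingers and parallel to them. The hook is on the left at (240,220).

```bash
python3 - <<'E'
from h import *
d=grab('wrist');im=d['image']
def fray(u,v):
    a=np.array([u-d['cx'],v-d['cy']]);r=np.hypot(*a);t=r/d['fx'];return rot(d)@np.r_[a/r*np.sin(t),np.cos(t)]
def fz(u,v,z):
    r=fray(u,v);o=np.array(d['xyz']);return o+r*(z-o[2])/r[2]
m=(im[...].max(2)<70)[160:283,300:340];v,u=np.nonzero(m);print(u.mean()+300)
for w in (165,190,220,250,275):
    uu=np.nonzero(m[w-160])[0]+300;c=(uu[0]+uu[-1])/2;print(w,uu[0],uu[-1],fz(c,w,95).round(1))
a=fz(320,158,95);b=fz(320,284,95);print(a,b,(a+b)/2)
print('hook corners',[fz(*p,86).round(1) for p in((227,170),(249,170),(251,268),(231,268))])
st()
E
```

```text
319.5369406867846
165 313 327 [427.5 251.6  95. ]
190 312 327 [432.3 270.   95. ]
220 312 326 [438.3 292.5  95. ]
250 312 326 [444.1 315.9  95. ]
275 312 327 [448.7 336.5  95. ]
[426.19560042 246.49884037  95.        ] [450.23916177 344.26455298  95.        ] [438.2173811  295.38169667  95.        ]
hook corners [array([499.5, 237.5,  86. ]), array([482.3, 242.2,  86. ]), array([503.8, 320.6,  86. ]), array([520.6, 316.7,  86. ])]
t 2.6 p [438.3 298.5 256.3] xang -1.8095 z [-0. -0. -1.] F [-0.2 -0.4  0.1] M [ 0.05 -0.01  0.04] w 84.8 g 0.0
```

```bash
python3 -m pendant '[[0.0025,-0.0005,0.02,0,0,0,0.045],[0,0,0.02,0,0,0,0.045],[0,0,0.02,0,0,0,0.045],[0,0,0.02,0,0,0,0.045],[0,0,0.02,0,0,0,0.045],[0,0,0.02,0,0,0,0.045],[0,0,0.02,0,0,0,0.045],[0,0,0.02,0,0,0,0.045],[0,0,0.005,0,0,0,0.045],[0,0,0,0,0,0,0.045]]'; python3 -m pendant '[[0,0,0,0,0,0,0.0],[0,0,0,0,0,0,0.0],[0,0,0,0,0,0,0.0],[0,0,0,0,0,0,0.0],[0,0,0,0,0,0,0.0],[0,0,0,0,0,0,0.0],[0,0,0,0,0,0,0.0],[0,0,0,0,0,0,0.0]]';python3 -c "
from h import *
st()"
```

```text
clock: 3.6
position: [438.1, 295.7, 90.8]
ee_rot: [-0.617, 0.787, -0.0, -0.001]
contact_force: [-0.5, 0.4, 0.1]
gripper_width: 45.2
grasp_force: 0.0
clock: 4.4
position: [438.9, 296.6, 92.6]
ee_rot: [-0.617, 0.787, 0.0, 0.001]
contact_force: [-0.8, -0.6, 6.0]
gripper_width: 12.9
grasp_force: 60.5
t 4.4 p [438.9 296.6  92.6] xang -1.8116 z [ 0.002  0.002 -1.   ] F [-0.8 -0.6  6. ] M [-0.11  0.21 -0.03] w 12.9 g 60.5
```

```bash
python3 -m pendant '[[0,0,-0.005,0,0,0,0.0],[0,0,-0.01,0,0,0,0.0],[0,0,-0.015,0,0,0,0.0],[0,0,-0.02,0,0,0,0.0],[0,0,-0.02,0,0,0,0.0],[0,0,-0.02,0,0,-2.4,0.0],[0,0,-0.02,0,0,-2.6,0.0],[0,0,-0.02,0,0,-2.6,0.0],[0,0,-0.02,0,0,-2.6,0.0],[0,0,-0.015,0,0,-2.6,0.0],[0,0,-0.005,0,0,0,0.0],[0,0,0,0,0,0,0.0]]';python3 -c "
from h import *
to([562,-105.6,262])"
```

```text
clock: 5.6
position: [438.0, 295.8, 261.5]
ee_rot: [-0.7, 0.714, 0.0, 0.0]
contact_force: [1.0, 0.3, -3.9]
gripper_width: 12.8
grasp_force: 59.3
t 5.6 p [438.  295.8 261.5] xang -1.5902 z [-0.     0.001 -1.   ] F [ 1.   0.3 -3.9] M [-0.    0.14 -0.03] w 12.8 g 59.3
shift [ 398.9 -131.8   -0.8]
```

```bash
python3 -m pendant '[[0.01,-0.003,0,0,0,0,0.0],[0.02,-0.007,0,0,0,0,0.0],[0.03,-0.01,0,0,0,0,0.0],[0.04,-0.013,0,0,0,0,0.0],[0.04,-0.013,0,0,0,0,0.0],[0.04,-0.013,0,0,0,0,0.0],[0.04,-0.013,0,0,0,0,0.0],[0.04,-0.013,0,0,0,0,0.0],[0.04,-0.013,0,0,0,0,0.0],[0.04,-0.013,0,0,0,0,0.0],[0.03,-0.01,0,0,0,0,0.0],[0.02,-0.007,0,0,0,0,0.0]]';python3 -m pendant '[[0.009,-0.003,0,0,0,0,0.0],[0,0,0,0,0,0,0.0],[0,0,0,0,0,0,0.0],[0,0,0,0,0,0,0.0],[0,0,0,0,0,0,0.0],[0,0,0,0,0,0,0.0]]'; python3 - <<'E'
from h import *
to([562,-105.6,262])
d=grab('top');im=d['image']
e=grab('scene')
a=cv2.resize(im[40:240,240:500],None,fx=1.5,fy=1.5);b=cv2.resize(e['image'][120:420,200:500],None,fx=1.3,fy=1.3)[:,:]
h=max(a.shape[0],b.shape[0]);p=lambda x:np.pad(x,((0,h-x.shape[0]),(0,0),(0,0)))
cv2.imwrite('pics/c2.png',np.hstack([p(a),p(b)])[...,::-1])
E
```

```text
clock: 6.8
position: [558.3, -99.2, 259.5]
ee_rot: [-0.7, 0.715, 0.001, -0.001]
contact_force: [-1.0, -0.1, -3.7]
gripper_width: 12.7
grasp_force: 59.3
clock: 7.4
position: [561.9, -104.6, 261.5]
ee_rot: [-0.701, 0.713, -0.0, 0.0]
contact_force: [0.7, -0.3, -3.4]
gripper_width: 12.7
grasp_force: 59.3
t 7.4 p [ 561.9 -104.6  261.5] xang -1.5877 z [ 0.  0. -1.] F [ 0.7 -0.3 -3.4] M [0.03 0.08 0.03] w 12.7 g 59.3
shift [ 1.  -0.1 -0.5]
```

View pics/c2.png

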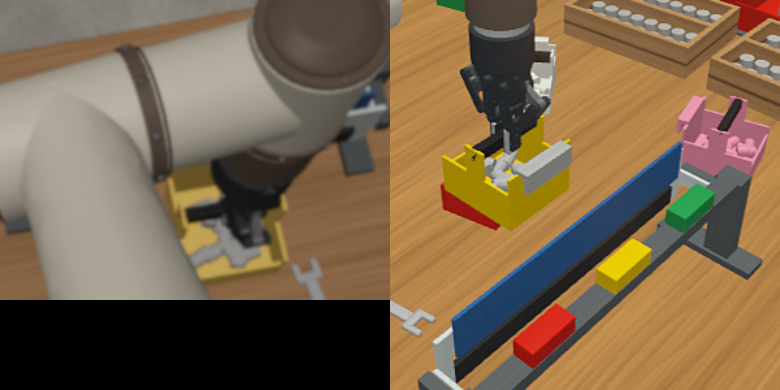

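```bash
python3 -m pendant '[[0.001,0,0.01,0,0,0,0.0],[0,0,0.01,0,0,0,0.0],[0,0,0.01,0,0,0,0.0],[0,0,0.01,0,0,0,0.0],[0,0,0.01,0,0,0,0.0],[0,-0.01,0,0,0,0,0.0],[0,-0.01,0,0,0,0,0.0],[0,-0.01,0,0,0,0,0.0],[0,-0.01,0,0,0,0,0.0],[0,0,0,0,0,0,0.0],[0,0,0,0,0,0,0.0],[0,0,0,0,0,0,0.0]]';python3 - <<'E'
from h import *
st()
e=grab('scene');cv2.imwrite('pics/c3.png',cv2.resize(e['image'][200:380,280:480],None,fx=4,fy=3.3)[...,::-1])
# predicted pixel of tongue/hook
ex=np.array([.9998,-.0205,0]);ey=np.array([.0205,.9998,0])
c=604*ex-94*ey+[0,0,120]
for n,p in(('bridge back R',(75,-40,86)),('bridge back L',(75,40,86)),('tip R',(75,-40,58)),('tip L',(75,40,58))):
    u,v=proj(e,c+p[0]*ex+p[1]*ey+[0,0,p[2]]);print(n,round((u-280)*4),round((v-200)*3.3))
E
```

```text
clock: 8.7
position: [601.6, -107.1, 211.3]
ee_rot: [-0.701, 0.714, 0.0, -0.0]
contact_force: [-0.2, 0.3, -3.9]
gripper_width: 12.8
grasp_force: 59.3
t 8.7 p [ 601.6 -107.1  211.3] xang -1.589 z [-0.001  0.    -1.   ] F [-0.2  0.3 -3.9] M [-0.02  0.1   0.03] w 12.8 g 59.3
bridge back R 179 301
bridge back L 311 218
tip R 178 345
tip L 308 262
```

View pics/c3.png

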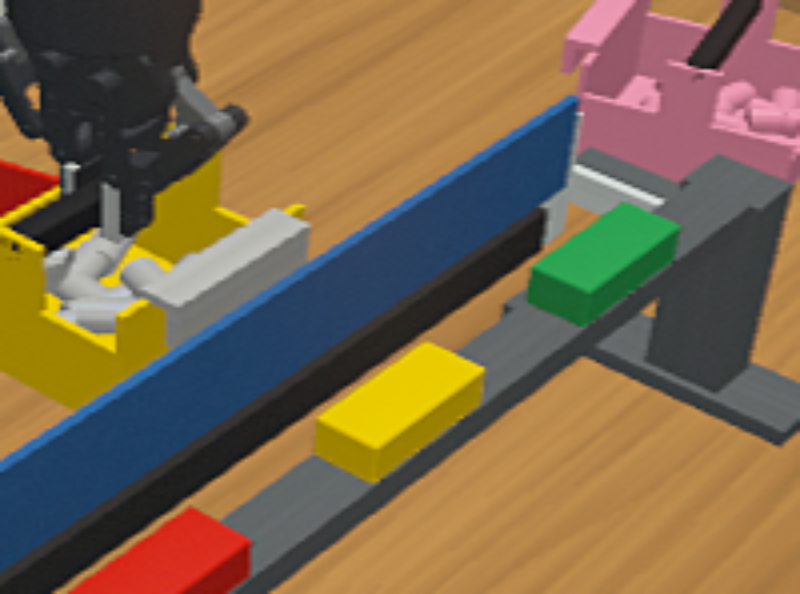

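The tongue is in front of the blue keeper: its back top edge runs from (165,305) to (310,225), within about 2 px of the prediction. Next I creep in, watching the force.

```bash
python3 -m pendant '[[0,0,-0.003,0,0,0,0.0],[0,-0.002,0,0,0,0,0.0],[0,-0.002,0,0,0,0,0.0],[0,-0.002,0,0,0,0,0.0],[0,-0.001,0,0,0,0,0.0],[0,0,0,0,0,0,0.0],[0,0,0,0,0,0,0.0]]';python3 -m pendant '[[0,-0.002,0,0,0,0,0.0],[0,0,0,0,0,0,0.0]]';python3 -m pendant '[[0,-0.002,0,0,0,0,0.0],[0,0,0,0,0,0,0.0]]';python3 -m pendant '[[0,-0.001,0,0,0,0,0.0],[0,0,0,0,0,0,0.0]]';python3 -m pendant '[[0,-0.001,0,0,0,0,0.0],[0,0,0,0,0,0,0.0]]'
```

```text
clock: 9.45
position: [608.9, -107.2, 214.2]
ee_rot: [-0.701, 0.713, 0.0, -0.0]
contact_force: [-1.4, -0.2, -4.5]
gripper_width: 13.0
grasp_force: 59.3
clock: 9.65
position: [611.2, -107.3, 214.3]
ee_rot: [-0.701, 0.713, -0.0, 0.0]
contact_force: [0.4, -0.3, -3.6]
gripper_width: 13.1
grasp_force: 59.3
clock: 9.85
position: [613.3, -107.3, 214.3]
ee_rot: [-0.701, 0.713, -0.0, 0.0]
contact_force: [-1.4, -0.7, -3.3]
gripper_width: 13.0
grasp_force: 59.3
clock: 10.05
position: [613.8, -107.3, 214.2]
ee_rot: [-0.701, 0.714, 0.0, -0.0]
contact_force: [-2.0, 0.1, -3.8]
gripper_width: 13.0
grasp_force: 59.3
clock: 10.25
position: [614.4, -107.3, 214.2]
ee_rot: [-0.701, 0.714, 0.001, -0.001]
contact_force: [-2.0, 0.2, -3.4]
gripper_width: 12.6
grasp_force: 59.5
```

```bash
for i in 1 ; do python3 -m pendant '[[0,-0.001,0,0,0,0,0.0],[0,0,0,0,0,0,0.0]]';python3 -m pendant '[[0,-0.001,0,0,0,0,0.0],[0,0,0,0,0,0,0.0]]';python3 -m pendant '[[0,-0.001,0,0,0,0,0.0],[0,0,0,0,0,0,0.0]]';python3 -m pendant '[[0,-0.001,0,0,0,0,0.0],[0,0,0,0,0,0,0.0]]'; done | grep -v -e ee_ -e grip -e grasp
```

```text
clock: 10.45
position: [615.6, -107.3, 214.1]
contact_force: [-3.4, 0.7, -3.5]
clock: 10.65
position: [616.7, -107.4, 214.1]
contact_force: [-4.2, 0.1, -2.9]
clock: 10.85
position: [617.8, -107.4, 214.1]
contact_force: [-4.0, 0.5, -2.2]
clock: 11.05
position: [618.8, -107.4, 214.1]
contact_force: [-4.4, 0.0, -3.5]
```

```bash
for i in 1 ; do python3 -m pendant '[[0,-0.001,0,0,0,0,0.0],[0,0,0,0,0,0,0.0],[0,0,0,0,0,0,0.0]]';python3 -m pendant '[[0,-0.001,0,0,0,0,0.0],[0,0,0,0,0,0,0.0],[0,0,0,0,0,0,0.0]]';done | grep -v -e grip -e grasp; python3 -c "
from h import *
st()"
```

```text
clock: 11.35
position: [619.0, -107.4, 214.1]
ee_rot: [-0.701, 0.714, 0.001, -0.001]
contact_force: [-6.1, 1.1, -2.1]
clock: 11.65
position: [619.1, -107.4, 214.1]
ee_rot: [-0.701, 0.714, 0.002, -0.002]
contact_force: [-8.3, 1.1, -0.6]
t 11.65 p [ 619.1 -107.4  214.1] xang -1.5892 z [-0.005  0.    -1.   ] F [-8.3  1.1 -0.6] M [ 0.47  2.45 -0.01] w 12.8 g 59.8
```

```bash
(python3 -m pendant '[[0,0.0023,0,0,0,0,0.0],[0,0,0,0,0,0,0.0],[0,0,0,0,0,0,0.0]]';python3 -m pendant '[[0,0,0.003,0,0,0,0.0],[0,0,0.003,0,0,0,0.0],[0,0,0,0,0,0,0.0]]';python3 -m pendant '[[0,0,0.002,0,0,0,0.0],[0,0,0.002,0,0,0,0.0],[0,0,0,0,0,0,0.0]]';python3 -m pendant '[[0,0,0.002,0,0,0,0.0],[0,0,0.001,0,0,0,0.0],[0,0,0,0,0,0,0.0]]') | grep -v -e grip -e grasp; python3 -c "
from h import *
st()"
```

```text
clock: 11.95
position: [618.4, -107.4, 213.9]
ee_rot: [-0.701, 0.714, 0.0, -0.0]
contact_force: [-4.8, 0.5, -4.0]
clock: 12.25
position: [618.8, -107.7, 208.5]
ee_rot: [-0.701, 0.714, -0.0, -0.0]
contact_force: [-5.1, 0.4, -2.3]
clock: 12.55
position: [618.8, -107.6, 204.6]
ee_rot: [-0.701, 0.713, -0.0, -0.0]
contact_force: [-5.2, -0.2, -2.2]
clock: 12.85
position: [618.8, -107.7, 201.8]
ee_rot: [-0.701, 0.713, -0.0, -0.0]
contact_force: [-5.2, -0.1, -2.0]
t 12.85 p [ 618.8 -107.7  201.8] xang -1.5889 z [ 0. -0. -1.] F [-5.2 -0.1 -2. ] M [-0.06  1.48 -0.06] w 13.0 g 59.6
```

```bash
(python3 -m pendant '[[0,0.001,0.002,0,0,0,0.0],[0,0,0.001,0,0,0,0.0],[0,0,0,0,0,0,0.0]]';python3 -m pendant '[[0,0,0.002,0,0,0,0.0],[0,0,0.002,0,0,0,0.0],[0,0,0,0,0,0,0.0]]';python3 -m pendant '[[0,0,0.002,0,0,0,0.0],[0,0,0.001,0,0,0,0.0],[0,0,0,0,0,0,0.0]]';python3 -m pendant '[[0,0,0.002,0,0,0,0.0],[0,0,0.001,0,0,0,0.0],[0,0,0,0,0,0,0.0]]') | grep -v -e grip -e grasp; python3 -c "
from h import *
st()"
```

```text
clock: 13.15
position: [618.0, -107.5, 198.5]
ee_rot: [-0.701, 0.713, -0.0, 0.0]
contact_force: [-4.0, 0.0, -2.4]
clock: 13.45
position: [617.6, -107.3, 193.8]
ee_rot: [-0.701, 0.714, 0.0, -0.0]
contact_force: [-3.5, 0.1, -3.2]
clock: 13.75
position: [617.6, -107.3, 191.0]
ee_rot: [-0.701, 0.713, 0.0, -0.0]
contact_force: [-4.7, 0.1, -2.9]
clock: 14.05
position: [617.6, -107.4, 188.0]
ee_rot: [-0.701, 0.714, 0.0, -0.0]
contact_force: [-3.7, -0.1, -2.9]
t 14.05 p [ 617.6 -107.4  188. ] xang -1.589 z [-0.  0. -1.] F [-3.7 -0.1 -2.9] M [-0.03  1.07 -0.03] w 12.8 g 59.5
```

Tongue tip is well below the lip's top. I lower on in 1 mm steps.

```bash
(python3 -m pendant '[[0,0,0.001,0,0,0,0.0],[0,0,0.001,0,0,0,0.0],[0,0,0.001,0,0,0,0.0],[0,0,0,0,0,0,0.0]]';python3 -m pendant '[[0,0,0.001,0,0,0,0.0],[0,0,0,0,0,0,0.0]]';python3 -m pendant '[[0,0,0.001,0,0,0,0.0],[0,0,0,0,0,0,0.0]]';python3 -m pendant '[[0,0,0.001,0,0,0,0.0],[0,0,0,0,0,0,0.0]]';python3 -m pendant '[[0,0,0.001,0,0,0,0.0],[0,0,0,0,0,0,0.0]]') | grep -v -e grip -e grasp; python3 -c "
from h import *
st()"
```

```text
clock: 14.45
position: [617.6, -107.4, 185.1]
ee_rot: [-0.701, 0.713, 0.0, -0.0]
contact_force: [-4.0, -0.3, -2.9]
clock: 14.65
position: [617.6, -107.4, 184.2]
ee_rot: [-0.701, 0.713, 0.0, -0.0]
contact_force: [-3.6, 0.2, -2.3]
clock: 14.85
position: [617.6, -107.4, 183.2]
ee_rot: [-0.701, 0.713, 0.0, -0.0]
contact_force: [-3.8, 0.5, -2.3]
clock: 15.05
position: [617.7, -107.4, 182.4]
ee_rot: [-0.701, 0.713, -0.0, 0.0]
contact_force: [-3.2, 1.1, -1.7]
clock: 15.25
position: [617.8, -107.4, 181.8]
ee_rot: [-0.701, 0.713, -0.0, 0.0]
contact_force: [-4.4, 0.1, 0.3]
t 15.25 p [ 617.8 -107.4  181.8] xang -1.5888 z [ 0.001 -0.    -1.   ] F [-4.4  0.1  0.3] M [ 0.12  1.29 -0.06] w 13.3 g 59.9
```

```bash
(python3 -m pendant '[[0,0,0.0005,0,0,0,0.0],[0,0.001,0,0,0,0,0.0],[0,0,0,0,0,0,0.0]]';python3 -m pendant '[[0,0.001,0,0,0,0,0.0],[0,0,0,0,0,0,0.0]]';python3 -m pendant '[[0,0.001,0,0,0,0,0.0],[0,0,0,0,0,0,0.0]]';python3 -m pendant '[[0,0.001,0,0,0,0,0.0],[0,0,0,0,0,0,0.0]]';python3 -m pendant '[[0,0.0005,0,0,0,0,0.0],[0,0,0,0,0,0,0.0]]') | grep -v -e grip -e grasp; python3 -c "
from h import *
st()"
```

```text
clock: 15.55
position: [617.6, -107.4, 181.5]
ee_rot: [-0.701, 0.713, -0.001, 0.001]
contact_force: [-1.8, 0.0, 0.2]
clock: 15.75
position: [616.5, -107.4, 181.4]
ee_rot: [-0.701, 0.713, -0.001, 0.001]
contact_force: [-1.2, -0.2, 0.5]
clock: 15.95
position: [615.3, -107.4, 181.4]
ee_rot: [-0.701, 0.713, -0.001, 0.001]
contact_force: [-1.0, -0.2, 0.8]
clock: 16.15
position: [614.7, -107.3, 181.3]
ee_rot: [-0.701, 0.713, -0.001, 0.001]
contact_force: [1.1, -0.8, -0.0]
clock: 16.35
position: [614.6, -107.3, 181.3]
ee_rot: [-0.701, 0.713, -0.001, 0.001]
contact_force: [4.0, -1.3, -0.6]
t 16.35 p [ 614.6 -107.3  181.3] xang -1.5885 z [ 0.004 -0.    -1.   ] F [ 4.  -1.3 -0.6] M [-0.26 -1.29 -0.08] w 13.0 g 59.9
```

```bash
python3 -m pendant '[[0,0,0,0,0,0,0.014],[0,0,0,0,0,0,0.018],[0,0,0,0,0,0,0.025],[0,0,0,0,0,0,0.035],[0,0,0,0,0,0,0.045],[0,0,0,0,0,0,0.05],[0,0,0,0,0,0,0.05],[0,0,0,0,0,0,0.05]]'; python3 - <<'E'
from h import *
st()
e=grab('scene');cv2.imwrite('pics/c4.png',cv2.resize(e['image'][200:380,280:480],None,fx=4,fy=3.3)[...,::-1])
E
```

```text
clock: 17.15
position: [613.1, -107.3, 180.8]
ee_rot: [-0.701, 0.713, 0.0, -0.0]
contact_force: [0.2, -0.4, -0.1]
gripper_width: 50.2
grasp_force: 0.0
t 17.15 p [ 613.1 -107.3  180.8] xang -1.5889 z [-0.  0. -1.] F [ 0.2 -0.4 -0.1] M [0.01 0.05 0.02] w 50.2 g 0.0
```

View pics/c4.png

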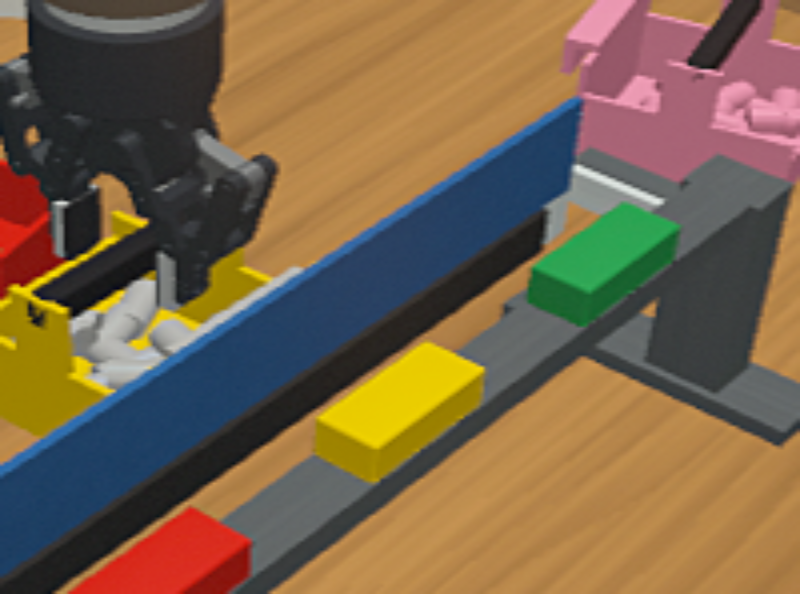

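The bin now hangs on the rail with the fingers open and clear of it. The hook's top edge shows just above the keeper at (300,270). Next I withdraw upward.

```bash
python3 -m pendant '[[0,0,-0.005,0,0,0,0.05],[0,0,-0.01,0,0,0,0.05],[0,0,-0.02,0,0,0,0.05],[0,0,-0.03,0,0,0,0.05],[0,0,-0.03,0,0,0,0.05],[0,0.04,-0.03,0,0,0,0.05],[0,0.04,-0.02,0,0,0,0.05],[0,0.04,0,0,0,0,0.05],[0,0.04,0,0,0,0,0.05],[0,0.03,0,0,0,0,0.05],[0,0,0,0,0,0,0.05],[0,0,0,0,0,0,0.05]]'; python3 - <<'E'
from h import *
st();t=grab('wrist')
e=grab('scene');a=cv2.resize(e['image'][150:400,220:480],None,fx=1.55,fy=1.55);b=cv2.resize(t['image'],(517,388))
cv2.imwrite('pics/c5.png',np.hstack([a[:387],b[:387,:397]])[...,::-1])
E
```

```text
clock: 18.4
position: [423.2, -103.9, 327.4]
ee_rot: [-0.701, 0.713, -0.001, 0.001]
contact_force: [-0.2, -0.2, -0.1]
gripper_width: 50.0
grasp_force: 0.0
t 18.4 p [ 423.2 -103.9  327.4] xang -1.5886 z [ 0.003  0.    -1.   ] F [-0.2 -0.2 -0.1] M [ 0.06 -0.03  0.01] w 50.0 g 0.0
```

View pics/c5.png

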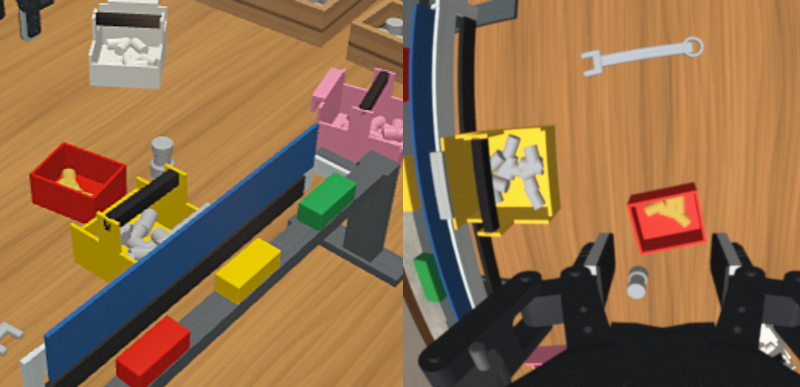

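The bin hangs squarely, with its hook over the lip (wrist panel, at (440,185)). It is level with the yellow tag, and the spanner, red bin and coupling have not moved.

```bash
python3 -c "
from bench import arm
print(arm.job_done())"
```

```text
the job is handed in; nothing more can be done
None
```

The yellow bin hangs seated on the rail's lip at the yellow tag and let go, and I handed the job in at about 18.5 s; measured contact forces stayed under about 10 N, and no verdict came back.

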